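# Thread the stirring rod through its two guides and hold it over the mixing dish

### The arm

A 7-joint arm with a two-finger parallel gripper is mounted at the origin on the work surface. World frame = base frame: x ahead of the robot, y to its left, z up, the work surface at z = 0. Lengths are in mm, angles in rad, forces in N, time in s.
With the tool pointing down it reaches from about 400 to 875 mm from the base axis. Payload 4.4 kg.
Tool frame: the origin (TCP) lies at the very end of the fingers, on their centre line; the grasp point (between the pads) lies 19 mm behind it; z points along the fingers, y is the line along which they close (so a half turn about z gives the same grasp; the last joint's range is limited). The gripper opens to 85 mm and grips with 20 to 120 N. Pads are 22 mm wide; open, the fingers measure 114 mm over their backs; the gripper's body (76 mm by 85 mm) begins 54 mm behind the grasp point. The pads swing forward as they close: fully open they stand 13 mm farther back than shut.
Start: joints at [1.238, 0.628, 0.038, 1.517, -0.027, 0.996, -0.02], TCP at [171.397, -627.009, 231.313] pointing down, gripper open.
Joint ranges: [-3.06, 3.06], [-0.37, 2.12], [-1.25, 1.32], [0.18, 2.47], [-1.1, 4.24], [0.23, 1.98], [-2.94, 2.94]. Speed limits (rad/s): [2.57, 2.57, 3.14, 3.14, 3.14, 3.14, 3.14].

### API

Orientations are given as [roll, pitch, yaw] about the fixed x, y, z axes, in that order (R = Rz(yaw) Ry(pitch) Rx(roll)).
In Python, from cell import monitor, viewer, workorder gives the robot as it stands.
- The arm moves only by the tool arm_command, never from a script. Its argument "series" is one flat list of numbers, 5 for each row, row after row: the opening in per cent of the stroke, from 0 (shut) to 100 (fully open), then the shift along the tool's x, y, z in cm, then the turn about the tool's z in degrees. In form: [claw, x, y, z, roll, claw, x, y, z, roll, ...]. A call has exactly 5 rows; each row is the pose to reach, as a shift and turn from the pose commanded when the call began, along the tool's axes at that moment; what a row does not reach only later rows make up. A row lasts 1/12 s, in which the tool goes at most 41.7 mm and 7.16 degrees, less where a joint would pass 70% of its speed; a pose out of reach is approached as far as the arm can. A call with a gripper value outside its range is refused whole. The fingers move at their own pace and stop on an object; the grip force is fixed at half the most. Time passes only in rows, so rows that repeat a pose let the fingers close, or fill a call up. It gives the time, the measured TCP pose, the force, the opening and the grip force at its end, in the units of the state.
- monitor.read_state(): the state, without advancing time (a new reading comes with each control period).
- viewer.get_image(name): name is "side" or "top"; returns (picture, depth): 400x640x3 uint8, red, green, blue; 400x640 float32, mm along the optical axis (not along the pixel's ray), 0 where there is no reading.
- viewer.camera_model(name): a dict with "mtx" (3x3 intrinsics, pixels), "dist_coeffs" ([k1, k2, p1, p2, k3] as OpenCV has them; the pictures are not rectified), "R" (3x3) and "t" (3): a world point X has camera coordinates R X + t. Camera axes: x right, y down, z forward; pixel columns grow to the right and rows downward; lengths in mm; the calibration is good to about 2 mm. A picture is of the moment at which its call begins. camera_model takes no time and is no camera call.
- workorder.finish_job(): hands the job in; it is judged then, once.
The state is a dict: "clock": time; "qpos": joint angles; "qd": joint speeds; "tau": joint torques, N m; "eef_pos": TCP position; "tool_rot": TCP orientation; "force": force on the tool from outside, world axes, zero at the start; "torque": the same for the moment, N m; "width": finger opening in mm; "gripper_force": force on a finger pad.
Only numpy, scipy, OpenCV 4.12 (cv2) and the standard library are available. Lean on these libraries where they do the work, as an engineer would, in place of code of your own. Each camera call takes 0.05 s, during which the arm holds its last target. There are 200 camera calls.

### The job

Take the longest rod, the stirring rod, out of the rack and lower it upright through the upper guide of the stand and then through the lower guide beneath it. Finish while still holding it by its grip, so that it spans both guides and its tip hangs inside the steel dish, about half way between the dish's rim and its bottom, and keep it still there. Leave the other two rods, the bottle and the jar where they are.

Things in the scene. Friction and masses are not known exactly. Their poses are not given: they have to be found in the camera images.
- stirrer_grip (a point): centre of the black grip of the stirring rod, the tallest of three rods upright in the rack. Grip 22 mm in diameter, 45 mm tall, on top of a steel shank 12 mm in diameter, 150 mm long; about 150 g. On the rod's axis, 22.5 mm below its top and 172.5 mm above its tip; z up along the rod. Starts 182 mm above the table; the other rods' tops are below its grip.
- stirrer_tip (a point): centre of the flat lower end of the stirring rod (the rim of the end has a 1.5 mm chamfer); z runs up along the rod. In the rack the tip sits 40 mm deep in a loose hole, so the rod must be raised more than 40 mm straight up to come out.
- guide_upper (a point): centre of the mouth (top edge) of the upper guide of the stand: a white plastic bushing on a vertical axis, 20 mm tall, a closed ring 37 mm across at the mouth. Its top 10 mm is a funnel narrowing from about 28 mm to 15.5 mm inside, below it a straight bore of 15.5 mm. Mouth 146 mm, underside 126 mm above the table.
- guide_lower (a point): centre of the mouth of the lower guide, the same bushing straight below the upper one on the same vertical axis: mouth 90 mm, underside 70 mm above the table.
- dish_floor (a point): centre of the inner bottom of the round steel dish fixed on the stand's base below the guides, on the guides' axis: 15 mm above the table; the dish's rim is 55 mm above the table, 92 mm across.
- rack: grey plastic rack, fixed, 60 x 210 x 50 mm, origin at the centre of its underside, z up, y along its length; three blind holes 13.5 mm wide and 40 mm deep in a row along y at -72, 0 and +72 mm, a rod standing in each; which rod is in which hole differs.
- short_rod_grip (a point): bystander: centre of the 22 mm thick, 35 mm tall black grip of a short rod of the same kind, 135 mm overall (17.5 mm below its top); stands in the rack.
- tamper_grip (a point): bystander: centre of the black disc, 34 mm in diameter and 12 mm thick, on top of a 12 mm steel rod, 127 mm overall; stands in the rack.
- bottle_mid (a point): bystander: centre of a loose brown glass bottle with a white cap, 48 mm in diameter, 85 mm tall, standing on the table beyond the work.
- jar_mid (a point): bystander: centre of a loose green glass jar with a white cap, 54 mm in diameter, 60 mm tall, standing on the table beyond the work.
- stand: the fixed stand, origin on the guides' axis at table height, z up. Base 170 x 120 x 10 mm; steel column 18 mm thick, 152 mm tall, 85 mm from the axis on the -x side, from which an arm reaches to each guide. Its place and turn differ, and it may be on either side of the robot.
There are look-alikes about, which are no part of the job. Leave any yellow look-alike of the part that bears stirrer_grip alone.

How it is judged:
By the outcome, as a careful person would: the job done as asked, in the order asked, and still so for the second after the job is handed in, while the arm keeps its last pose, push and grip.
It also fails if it takes over 51 s, if anything falls off the work surface, if the arm or the gripper's body presses on something with over 40 N, if the wrist force passes 120 N, or if a joint passes its speed limit or range.

## Working session

There is one attempt and no reset: what is moved stays moved. The work goes in short steps, Python scripts to look and compute and a tool call to move; the robot and the scene stay as the last step left them, time stands still between calls to the robot, and variables do not carry over. Pictures are saved under pics/ and viewed, at most 10 in all, crops included, and the job is handed in when it is done.

Besides the shell and the picture viewer there is one more tool, called after ">>>" as a command line: name --argument value ..., lists and objects as JSON in quotes. arm_command: Moves the arm, as the interface text tells. Its arguments: {"type":"object","properties":{"series":{"type":"array","items":{"type":"number"}}},"required":["series"]}

```bash
mkdir -p pics
python3 - <<'E'
from cell import monitor, viewer
import cv2,numpy as np
s=monitor.read_state();print({k:np.round(s[k],3).tolist() for k in s})
for n in("side","top"):
    p,d=viewer.get_image(n);cv2.imwrite(f"pics/{n}0.png",p[:,:,::-1]);np.savez(f"{n}0.npz",p=p,d=d)
    m=viewer.camera_model(n);print({k:np.round(m[k],3).tolist() for k in m}, -np.array(m["R"]).T@m["t"])
E
```

```text
{'clock': 0.0, 'qpos': [1.238, 0.629, 0.038, 1.518, -0.027, 0.996, -0.02], 'qd': [-0.0, 0.001, 0.0, -0.001, 0.0, 0.001, -0.002], 'tau': [0.001, -56.339, 1.226, -19.344, 0.011, 0.011, -0.0], 'eef_pos': [171.261, -626.406, 230.397], 'tool_rot': [-3.14, -0.0, 0.267], 'force': [0.757, 0.081, 0.234], 'torque': [-0.004, -0.009, 0.021], 'gripper_force': 0.0, 'width': 85.374}
{'mtx': [[369.27, 0.0, 323.744], [0.0, 369.27, 199.637], [0.0, 0.0, 1.0]], 'dist_coeffs': [-0.067, 0.0, 0.0, 0.0, 0.0], 'R': [[0.89, -0.456, -0.001], [-0.225, -0.437, -0.871], [0.397, 0.775, -0.491]], 't': [-556.475, 244.634, 545.06]} [ 333.9250292  -569.42148954  480.4733654 ]
{'mtx': [[520.854, 0.0, 321.168], [0.0, 520.854, 196.148], [0.0, 0.0, 1.0]], 'dist_coeffs': [-0.154, 0.0, 0.0, 0.0, 0.0], 'R': [[-0.028, -0.999, -0.027], [-0.989, 0.032, -0.148], [0.148, 0.023, -0.989]], 't': [34.836, 605.121, 1228.184]} [ 416.88222885  -12.65790627 1304.55749955]
```

View pics/side0.png

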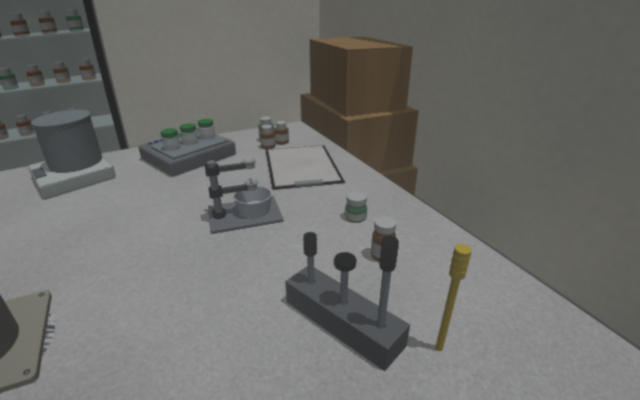

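View pics/top0.png

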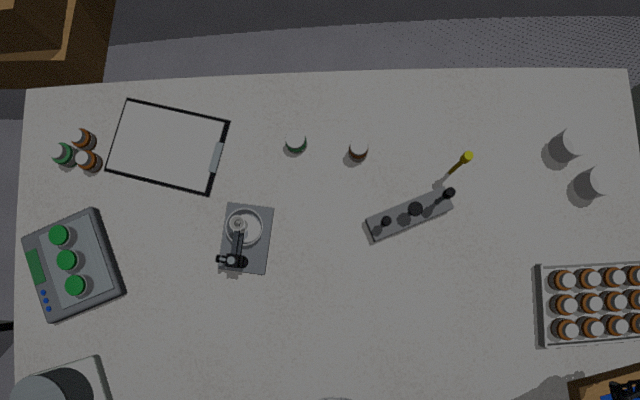

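The side view shows the rack around (345,315), with the stirring rod's grip at (388,253), the yellow decoy at (460,262) and the stand at (245,195). In the top view the grip is at (448,192) and the upper guide at (238,224).

```bash
cat > h.py <<'E'
from cell import monitor, viewer
import cv2,numpy as np
def ray(n,u,v):
    m=viewer.camera_model(n);R=np.array(m["R"]);K=np.array(m["mtx"])
    q=cv2.undistortPoints(np.array([[[u,v]]],float),K,np.array(m["dist_coeffs"]))[0,0]
    return -R.T@np.array(m["t"]), R.T@np.array([q[0],q[1],1.])
def onz(n,u,v,z):
    c,d=ray(n,u,v);return c+d*(z-c[2])/d[2]
def cloud(n,d):
    m=viewer.camera_model(n);R=np.array(m["R"]);K=np.array(m["mtx"])
    v,u=np.mgrid[:400,:640];q=cv2.undistortPoints(np.stack([u,v],-1).reshape(-1,1,2).astype(float),K,np.array(m["dist_coeffs"]))[:,0]
    P=np.c_[q,np.ones(len(q))]*d.reshape(-1,1)
    return ((P-np.array(m["t"]))@R).reshape(400,640,3)
def tri(a,b):
    (c1,d1),(c2,d2)=ray("side",*a),ray("top",*b)
    s=np.linalg.lstsq(np.c_[d1,-d2],c2-c1,rcond=None)[0]
    p,q=c1+s[0]*d1,c2+s[1]*d2;return (p+q)/2,np.linalg.norm(p-q)
E
python3 - <<'E'
from h import *
T=np.load("top0.npz");S=np.load("side0.npz")
ct=cloud("top",T["d"]);cs=cloud("side",S["d"])
# table check
print(ct[300,400],cs[300,200],cs[200,320])
for n,c,p in(("top",ct,T["p"]),("side",cs,S["p"])):
    g=p.max(2)<60
    for nm,zl,zh in(("grip",165,215),("all",100,215)):
        m=g&(c[...,2]>zl)&(c[...,2]<zh)&(c[...,0]>300)
        k,l,st,ce=cv2.connectedComponentsWithStats(m.astype(np.uint8))
        for i in range(1,k):
            if st[i,4]>8: q=c[l==i];print(n,nm,st[i],ce[i].round(1),np.median(q,0).round(1),q.min(0).round(),q.max(0).round())
a=cv2.resize(T["p"][195:285,200:290],(480,480),interpolation=3)
b=cv2.resize(S["p"][145:235,195:285],(480,480),interpolation=3)
a2=cv2.resize(T["p"][150:250,360:480],(396,330));
cv2.imwrite("pics/z1.png",cv2.resize(np.hstack([a,b]),(800,400))[:,:,::-1])
print("near upper guide"); 
for n,c in(("top",ct),("side",cs)):
    m=(c[...,2]>126)&(c[...,2]<160)&(c[...,1]>50)&(c[...,1]<300)&(c[...,0]>300)
    v,u=np.nonzero(m);print(n,len(u));print(np.c_[u,v,c[m].round()][::max(1,len(u)//30)].astype(int).tolist())
E
```

```text
[ 346.96917684 -169.62690184    3.44939236] [ 3.55520071e+02 -3.71136485e+01  3.62185487e-02] [711.38085171 189.77953254   1.12421132]
top grip [461 156   5   7  11] [463.  158.9] [ 659.5 -303.4  177.2] [ 654. -310.  168.] [ 666. -302.  185.]
top grip [442 187  13  12 108] [448.4 192.9] [ 580.9 -260.6  203.1] [ 572. -273.  166.] [ 594. -254.  210.]
top all [457 156   9  11  37] [460.5 161.7] [ 660.2 -306.8  155.4] [ 654. -313.  101.] [ 666. -302.  185.]
top all [439 187  16  15 128] [447.2 193.8] [ 580.9 -260.6  201. ] [ 572. -273.  101.] [ 594. -254.  210.]
top all [408 202  15  14 172] [414.8 208.6] [ 556.3 -196.4  136.6] [ 542. -213.  130.] [ 573. -180.  143.]
top all [381 216  10  11  76] [385.8 220.8] [ 530.4 -128.5  144. ] [ 521. -139.  119.] [ 542. -120.  150.]
top all [ 60 226   9  19  45] [ 65.7 235.8] [517.7 635.6 112.5] [499. 631. 102.] [543. 650. 119.]
top all [224 231  16  37 185] [233.6 254.7] [460.1 211.7 140. ] [437. 203. 125.] [519. 237. 153.]
top all [ 69 251   8  19  45] [ 73.9 260.3] [457.7 611.5 112.9] [439. 608. 105.] [482. 626. 119.]
top all [216 255   5   8  2
[... 1717 characters left out ...]
00, 1808, 175, 154], [590, 101, 1805, 151, 157], [595, 102, 1807, 133, 157], [598, 103, 1805, 121, 157], [602, 104, 1813, 110, 155], [605, 105, 1808, 96, 156], [609, 106, 1808, 82, 156], [614, 107, 1812, 67, 156], [617, 108, 1814, 57, 155], [595, 110, 1807, 125, 130], [611, 111, 1810, 71, 141], [607, 114, 1814, 82, 126], [243, 158, 527, 216, 147], [245, 160, 530, 213, 142], [213, 162, 457, 212, 153], [245, 163, 526, 199, 141], [241, 164, 517, 201, 140], [229, 165, 491, 207, 140], [217, 166, 464, 208, 143], [205, 167, 439, 217, 142], [242, 167, 518, 202, 132], [230, 168, 492, 205, 134], [220, 169, 470, 210, 134], [222, 170, 474, 209, 131], [213, 172, 452, 201, 134], [210, 175, 445, 205, 126]]
```

View pics/z1.png

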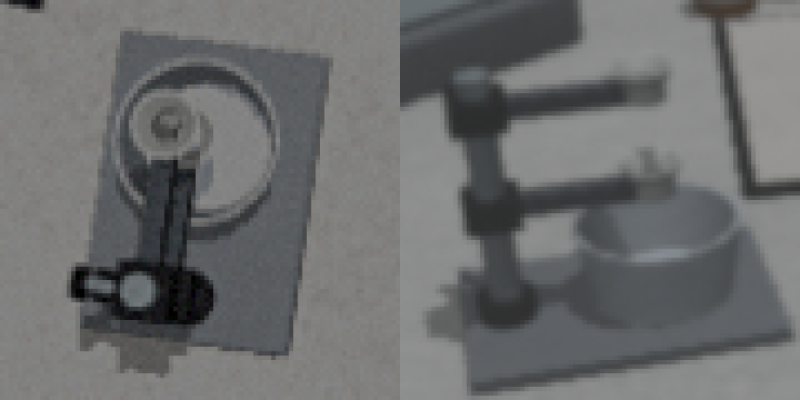

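The crop shows the upper guide's ring centred at crop (168,125), the dish rim centred at (196,140) and the column top at (138,292). These agree with each other as parts of one stand.

Run:
```python
from h import *
def top(x,y): return 200+(x+.5)/4.4444-.5,195+(y+.5)/4.4444-.5
def side(x,y): return 195+(x-400+.5)/4.4444-.5,145+(y+.5)/4.4444-.5
g=onz("top",*top(168,125),146);d=onz("top",*top(196,140),55);c=onz("top",*top(138,292),152)
print("guide",g,"dish",d,"col",c,np.linalg.norm((g-c)[:2]))
# ring / dish size check
print(onz("top",*top(132,125),146)-onz("top",*top(204,125),146), onz("top",*top(112,140),55)-onz("top",*top(280,140),55))
print("side ring",onz("side",*side(642,73),146),"side lower",onz("side",*side(656,165),90),"dish rim",onz("side",*side(657,222),55))
for n,box,zt,r in(("top",(435,462,180,210),204.5,11),("side",(372,405,225,280),204.5,11),("top",(378,394,212,229),142,11),("top",(404,424,198,219),135,17)):
    p,dd=[np.load(n+"0.npz")[k] for k in"pd"];u0,u1,v0,v1=box
    m=np.zeros((400,640),np.uint8);m[v0:v1,u0:u1]=p[v0:v1,u0:u1].max(2)<58
    z=cloud(n,dd)[...,2];m[z<zt-45-5]=0
    k,l,st,ce=cv2.connectedComponentsWithStats(m);i=1+st[1:,4].argmax();v,u=np.nonzero(l==i)
    P=np.array([onz(n,a,b,zt) for a,b in zip(u,v)])[:,:2];cam=ray(n,0,0)[0][:2]
    e=P.mean(0)-cam;e/=np.linalg.norm(e);t=np.array([-e[1],e[0]])
    T=(P-cam)@t;E=(P-cam)@e
    print(n,st[i],"width",np.ptp(T),"t-mid",(T.max()+T.min())/2,"far centre",cam+e*(E.max()-r)+t*(T.max()+T.min())/2,"near+r",cam+e*(E.min()+r)+t*T.mean(),"e",e,"t.cam",t@cam+(T.max()+T.min())/2,t)
```

```text
guide [536.33076159 204.6053774  146.        ] dish [537.05243904 206.25994575  55.        ] col [452.15856173 219.40540574 152.        ] 85.46344287147015
[ 1.04226231 36.95507928  0.        ] [ 2.5883861  92.71198825  0.        ]
side ring [534.47618281 194.94169319 146.        ] side lower [538.22829773 200.57276423  90.        ] dish rim [536.01200595 202.70667712  55.        ]
top [442 187  13  12 108] width 19.637486120506356 t-mid -0.02748112391607016 far centre [ 581.74158536 -262.36361637] near+r [ 578.08843413 -256.78157198] e [ 0.5510436  -0.83447646] t.cam 340.8758653366614 [0.83447646 0.5510436 ]
side [379 236  19  36 527] width 20.553284572917903 t-mid 0.25788593803782334 far centre [ 582.63609922 -266.62602287] near+r [ 551.28210017 -305.15301812] e [0.63522686 0.7723256 ] t.cam -619.3527879279366 [-0.7723256   0.63522686]
top [381 216  10  11  78] width 19.1218652200931 t-mid -0.5456734989778926 far centre [ 530.62826907 -129.45874238] near+r [ 530.62571289 -128.67667957] e [ 0.70007012 -0.7140741 ] t.cam 288.2777089154066 [0.7140741  0.70007012]
top [408 202  15  14 172] width 32.078740654438676 t-mid -0.4493128647523994 far centre [ 556.28986082 -196.33821246] near+r [ 557.08715839 -196.64317227] e [ 0.60611345 -0.7953782 ] t.cam 323.45759726324616 [0.7953782  0.60611345]
```

Both views agree: the rod axis is at about (582.5, -264) and the guide axis at about (536.4, 205). The 72 mm hole spacing, 37 mm ring, 92 mm dish and 85 mm column offset all match. I'm starting the approach, keeping the tool yaw as it is.

>>> arm_command --series '[100,3.5,-1.7,-0.4,0,100,7,-3.4,-0.8,0,100,10.5,-5.1,-1.2,0,100,14,-6.8,-1.6,0,100,17.5,-8.5,-2,0]'

```text
clock: 0.52
eef_pos: [318.7, -497.3, 251.1]
tool_rot: [-3.141, 0.0, 0.266]
force: [0.5, -0.6, 0.7]
width: 85.4
gripper_force: 0.0
```

>>> arm_command --series '[100,3.5,-1.7,0,0,100,7,-3.4,0,0,100,10.5,-5.1,0,0,100,14,-6.8,0,0,100,17.5,-8.5,0,0]'

```text
clock: 0.93
eef_pos: [465.1, -369.1, 251.1]
tool_rot: [-3.141, 0.0, 0.267]
force: [-0.0, -0.7, 0.3]
width: 85.5
gripper_force: 0.0
```

>>> arm_command --series '[100,3.5,-1.7,0,0,100,7,-3.4,0,0,100,10.5,-5.1,0,0,100,14.2,-7.1,0,0,100,14.2,-7.1,0,0]'

```text
clock: 1.35
eef_pos: [589.7, -254.2, 250.5]
tool_rot: [-3.136, -0.007, 0.28]
force: [1.0, 2.2, 0.8]
width: 85.1
gripper_force: 0.0
```

```bash
cat >> h.py <<'E'
def to(x,y,z):
    s=monitor.read_state();p=np.array(s["eef_pos"]);a,b,w=s["tool_rot"]
    d=np.array([x,y,z])-p;c,sn=np.cos(w),np.sin(w)
    print("t",s["clock"],"pos",p.round(1),"rot",np.round([a,b,w],4),"F",np.round(s["force"],1),"w",round(s["width"],1),s["gripper_force"])
    print("tool cm",np.round([d@[c,sn,0],d@[sn,-c,0],-d[2]],1)/10, "fine",np.round([d@[c,sn,0]/10,d@[sn,-c,0]/10,-d[2]/10],2),"q",np.round(s["qpos"],2))
E
python3 - <<'E'
from h import *
to(582.5,-264.3,165)
p,d=viewer.get_image("side");cv2.imwrite("pics/s1.png",p[:,:,::-1])
E
```

```text
t 1.35 pos [ 589.7 -254.2  250.5] rot [-3.1361 -0.0065  0.2796] F [1.  2.2 0.8] w 85.1 0.0
tool cm [-0.97  0.78  8.55] fine [-0.97  0.78  8.55] q [ 0.36  0.6   0.01  1.52 -0.02  1.02 -0.91]
```

View pics/s1.png

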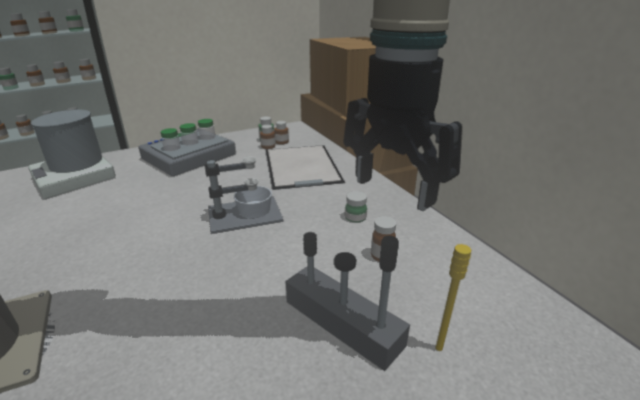

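The fingers are roughly above the rod, at (360,165) and (428,195), and the arm is still settling from the move. I'll let it settle before descending.

>>> arm_command --series '[100,0,0,0,0,100,0,0,0,0,100,0,0,0,0,100,0,0,0,0,100,0,0,0,0]'

```text
clock: 1.82
eef_pos: [581.6, -266.1, 251.5]
tool_rot: [3.141, 0.0, 0.265]
force: [0.9, 0.7, -0.5]
width: 85.6
gripper_force: 0.0
```

```bash
python3 -c "
from h import *
to(582.5,-264.3,165)"
```

```text
t 1.8167 pos [ 581.6 -266.1  251.5] rot [3.1413e+00 2.0000e-04 2.6460e-01] F [ 0.9  0.7 -0.5] w 85.6 0.0
tool cm [ 0.13 -0.15  8.65] fine [ 0.13 -0.15  8.65] q [ 0.37  0.59  0.02  1.52 -0.01  1.02 -0.91]
```

>>> arm_command --series '[100,0.1,-0.15,2,0,100,0.1,-0.15,4,0,100,0.1,-0.15,6,0,100,0.1,-0.15,7.6,0,100,0.1,-0.15,8.6,0]'

```text
clock: 2.23
eef_pos: [581.7, -263.3, 163.6]
tool_rot: [-3.14, 0.002, 0.266]
force: [-0.3, 0.3, -0.0]
width: 85.3
gripper_force: 0.0
```

>>> arm_command --series '[100,0,0,0,0,100,0,0,0,0,80,0,0,0,0,65,0,0,0,0,50,0,0,0,0]'

```text
clock: 2.65
eef_pos: [583.6, -263.4, 166.5]
tool_rot: [3.14, -0.002, 0.267]
force: [0.8, -0.3, -1.6]
width: 51.7
gripper_force: 0.0
```

>>> arm_command --series '[42,0,0,0,0,36,0,0,0,0,32,0,0,0,0,30,0,0,0,0,30,0,0,0,0]'

```text
clock: 3.07
eef_pos: [583.1, -263.1, 165.4]
tool_rot: [3.142, -0.0, 0.267]
force: [-0.2, -0.9, -0.2]
width: 25.6
gripper_force: 0.0
```

Run:
```python
from h import *
to(582.5,-264.3,165)
p,d=viewer.get_image("side");q,_=viewer.get_image("top")
a=cv2.resize(p[180:330,300:450],(400,400),interpolation=3);b=cv2.resize(q[150:240,400:490],(400,400),interpolation=3)
cv2.imwrite("pics/s2.png",np.hstack([a,b])[:,:,::-1])
```

```text
t 3.0667 pos [ 583.1 -263.1  165.4] rot [ 3.1415e+00 -1.0000e-04  2.6680e-01] F [-0.2 -0.9 -0.2] w 25.6 0.0
tool cm [-0.08  0.1   0.04] fine [-0.08  0.1   0.04] q [ 0.37  0.68  0.02  1.61 -0.01  0.84 -0.91]
```

View pics/s2.png

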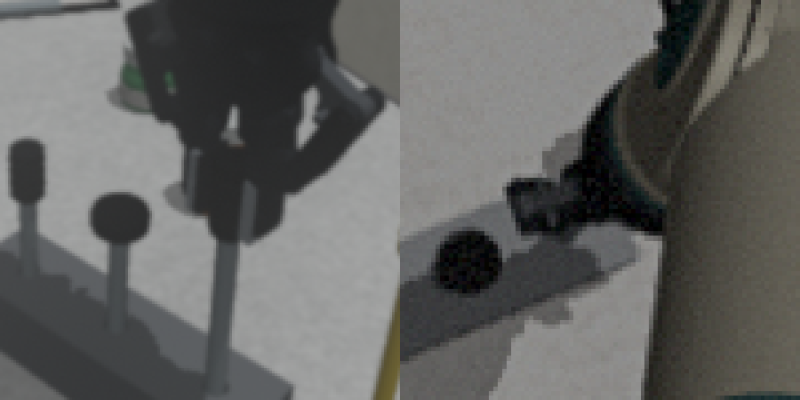

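The rod's grip sits between the pads, with its axis at crop (222,300), and the neighbouring rods are untouched. Next I'll close the gripper fully and lift straight up.

>>> arm_command --series '[26,0,0,0,0,22,0,0,0,0,10,0,0,0,0,0,0,0,0,0,0,0,0,0,0]'

```text
clock: 3.58
eef_pos: [583.3, -264.0, 165.5]
tool_rot: [3.14, -0.0, 0.266]
force: [0.5, -2.8, 0.0]
width: 20.5
gripper_force: 58.6
```

>>> arm_command --series '[0,0,0,0,0,0,0,0,0,0,0,0,0,-0.3,0,0,0,0,-0.8,0,0,0,0,-1.3,0]'

```text
clock: 4.0
eef_pos: [582.9, -263.5, 178.3]
tool_rot: [3.141, 0.0, 0.267]
force: [0.5, -2.5, -3.7]
width: 20.6
gripper_force: 58.8
```

>>> arm_command --series '[0,0,0,-1,0,0,0,0,-2.2,0,0,0,0,-3.4,0,0,0,0,-5,0,0,0,0,-7,0]'

```text
clock: 4.42
eef_pos: [581.8, -260.3, 249.0]
tool_rot: [-3.136, 0.002, 0.268]
force: [-0.1, 0.2, -1.4]
width: 20.7
gripper_force: 58.9
```

>>> arm_command --series '[0,0,0,-2,0,0,0,0,-4,0,0,0,0,-6,0,0,0,0,-7.2,0,0,0,0,-7.8,0]'

```text
clock: 4.83
eef_pos: [583.4, -261.2, 329.5]
tool_rot: [-3.141, -0.003, 0.268]
force: [0.2, -0.3, -2.0]
width: 21.1
gripper_force: 58.9
```

```bash
python3 -c "
from h import *
to(536.4,205,326)"
```

```text
t 4.8333 pos [ 583.4 -261.2  329.5] rot [-3.1406e+00 -2.8000e-03  2.6820e-01] F [ 0.2 -0.3 -2. ] w 21.1 58.91130745410919
tool cm [  7.82 -46.2    0.35] fine [  7.82 -46.2    0.35] q [ 0.37  0.53  0.02  1.42 -0.01  1.2  -0.91]
```

>>> arm_command --series '[0,0.2,-1,0,0,0,0.4,-2.5,0,0,0,0.8,-4.8,0,0,0,1.3,-7.8,0,0,0,1.9,-11,0,0]'

```text
clock: 5.25
eef_pos: [570.5, -149.2, 324.8]
tool_rot: [-3.139, 0.003, 0.266]
force: [0.1, 0.6, -1.8]
width: 20.5
gripper_force: 58.8
```

>>> arm_command --series '[0,0.6,-3.4,0,0,0,1.2,-6.8,0,0,0,1.7,-10.2,0,0,0,2.3,-13.6,0,0,0,2.9,-17,0,0]'

```text
clock: 5.67
eef_pos: [552.8, 23.4, 325.2]
tool_rot: [-3.139, 0.003, 0.269]
force: [0.8, 0.5, -2.1]
width: 20.4
gripper_force: 58.8
```

>>> arm_command --series '[0,0.6,-3.4,0,0,0,1.2,-6.8,0,0,0,1.7,-10,0,0,0,2.2,-12.8,0,0,0,2.5,-15,0,0]'

```text
clock: 6.08
eef_pos: [536.7, 175.9, 325.1]
tool_rot: [-3.139, 0.004, 0.272]
force: [-0.2, -0.2, -1.2]
width: 20.9
gripper_force: 58.9
```

>>> arm_command --series '[0,0.3,-1.6,0,0,0,0.4,-2.5,0,0,0,0.5,-3,0,0,0,0.5,-3.2,0,0,0,0.5,-3.2,0,0]'

```text
clock: 6.5
eef_pos: [535.9, 202.7, 326.0]
tool_rot: [3.141, 0.001, 0.267]
force: [0.7, -0.1, -1.7]
width: 20.7
gripper_force: 58.9
```

>>> arm_command --series '[0,0,0,0,0,0,0,0,0,0,0,0,0,0,0,0,0,0,0,0,0,0,0,0,0]'

```text
clock: 6.92
eef_pos: [536.6, 202.6, 326.4]
tool_rot: [3.142, -0.0, 0.266]
force: [0.0, 0.1, -1.8]
width: 20.8
gripper_force: 58.9
```

Run:
```python
from h import *
to(536.4,205,320)
p,d=viewer.get_image("side");q,e=viewer.get_image("top");np.savez("n2.npz",p=p,d=d,q=q,e=e)
a=cv2.resize(p[70:230,175:325],(375,400),interpolation=3);b=cv2.resize(q[180:300,180:300],(400,400),interpolation=3)
cv2.imwrite("pics/s3.png",np.hstack([a,b])[:,:,::-1])
```

```text
t 6.9167 pos [536.6 202.6 326.4] rot [ 3.1415e+00 -1.0000e-04  2.6590e-01] F [ 0.   0.1 -1.8] w 20.8 58.86428654193878
tool cm [ 0.04 -0.24  0.64] fine [ 0.04 -0.24  0.64] q [-0.36  0.43 -0.07  1.6   0.03  1.11 -1.75]
```

View pics/s3.png

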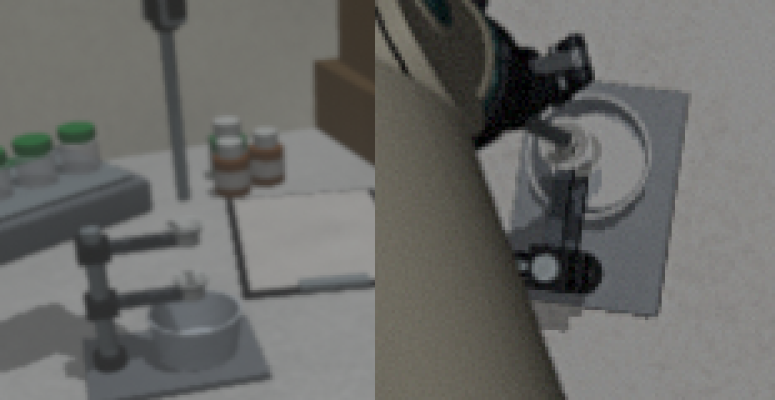

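The rod is held upright above the guide. Its tip is at crop (184,198) in the side view and its lower shank at about (198,148) in the right-hand crop, which is the top view. Next I'll measure the shank line and the ring in both views.

```bash
cat >> h.py <<'E'
def proj(n,X):
    m=viewer.camera_model(n)
    return cv2.projectPoints(np.array([X],float),cv2.Rodrigues(np.array(m["R"]))[0],np.array(m["t"]),np.array(m["mtx"]),np.array(m["dist_coeffs"]))[0][0,0]
E
python3 - <<'E'
from h import *
N=np.load("n2.npz");p,d=N["p"].astype(int),N["d"]
P=cloud("side",d)
C=ray("side",0,0)[0]
rod=(abs(P[...,1]-203)<40)&(abs(P[...,0]-536)<40)&(P[...,2]>150)
for v in range(84,151,6):
    u=np.nonzero(rod[v,200:300])[0]+200
    if len(u): print(v,u.min(),u.max(),u.mean(),"mean P",P[v,u].mean(0).round(1))
print("tip proj expected",proj("side",[536.6,202.6,170]),"at 260",proj("side",[536.6,202.6,260]))
print("rows 140-152"); print(p[143:152,243:255].mean(2).astype(int))
print("ring side z/gray"); print(p[155:172,238:260].mean(2).astype(int))
Q=cloud("top",N["e"]);q=N["q"]
print("guide side proj", [proj("side",[536.4+a,205+b,146]).round(1).tolist() for a,b in((0,0),(18.5,0),(-18.5,0),(0,18.5),(0,-18.5))])
tr=(abs(Q[...,1]-203)<40)&(abs(Q[...,0]-536)<40)&(Q[...,2]>158)
v,u=np.nonzero(tr);print(np.c_[u,v,Q[tr].round()][::max(1,len(u)//14)].astype(int).tolist())
print("top: tip axis expected",proj("top",[536.6,202.6,170]),proj("top",[536.6,202.6,260]))
print(q[212:236,228:252].mean(2).astype(int))
E
```

```text
84 239 244 241.5 mean P [536.4 199.5 317.3]
90 239 244 241.5 mean P [534.9 198.7 305.3]
96 240 245 242.5 mean P [535.5 197.5 292.9]
102 241 246 243.5 mean P [536.4 197.7 280.1]
108 241 246 243.5 mean P [535.3 198.5 267.2]
114 242 247 244.5 mean P [535.8 197.2 254.4]
120 243 247 245.0 mean P [535.5 197.1 241.2]
126 244 248 246.0 mean P [536.2 196.5 227.8]
132 244 249 246.5 mean P [536.1 197.1 214. ]
138 245 250 247.5 mean P [537.  197.3 199.9]
144 246 250 248.0 mean P [536.5 196.3 186.3]
tip proj expected [247.94044277 149.89159201] at 260 [243.89779322 110.75532532]
rows 140-152
[[137 124  97  77  74  74  82 109 133 140 140 141]
 [138 127 103  79  74  74  80 104 129 139 140 140]
 [139 132 110  82  74  73  78  96 122 137 140 140]
 [139 134 115  85  74  73  77  93 119 135 139 139]
 [140 135 116  85  73  73  76  92 118 135 139 139]
 [140 136 117  88  74  73  76  91 117 134 139 139]
 [139 136 123  99  84  82  86 101 122 136 139 140]
 [138 137 131 118 108 108 113 123 132 138 139 140]
 [138 139 137 133 129 129 132 136 138 139 139 139]]
ring side z/gray
[[140 140 140 141 141 141 142 141 141
[... 3824 characters left out ...]
75  74  77  97 112  95 114 129 132 127 118 134 108  84  76  81 116
  126 136 137 138 138 136]
 [ 70  75  77  76  85 128  91 109 114 121 110  88 107  79  74  75  88 132
  130 127 139 137 137 138]
 [ 75  70  74  76  70 115  73  62  61  70  52  35  88  85  88  89  98 128
  114 112 139 139 137 137]
 [ 78  78  65  67  60  80  62  55  52  50  54  26  79  84  79  80 104 114
  110 112 138 138 138 137]
 [ 89  66  51  55  53  51  47  52  49  50  48  23  48  47  39  35 111 115
  109 113 138 135 138 137]
 [ 98  57  54  48  52  42  34  39  38  41  27  21  38  35  30  30 113 115
  110 110 138 137 136 137]
 [113  71  53  53  52  43  39  40  40  42  24  28  35  40  52  30 115 110
  109 113 136 138 138 138]]
```

The rod is vertical and matches its predicted position in both views to within about 1 mm. I'll shift 2.4 mm onto the axis and lower it into the funnel.

>>> arm_command --series '[0,0,-0.2,0,0,0,0,-0.2,0.6,0,0,0,-0.2,1.2,0,0,0,-0.2,1.8,0,0,0,-0.2,2.2,0]'

```text
clock: 7.43
eef_pos: [535.4, 204.8, 303.0]
tool_rot: [3.141, 0.002, 0.267]
force: [-0.3, 0.3, -2.3]
width: 20.7
gripper_force: 58.9
```

>>> arm_command --series '[0,0,0,0,0,0,0,0,0,0,0,0,0,0.3,0,0,0,0,0.6,0,0,0,0,0.8,0]'

```text
clock: 7.85
eef_pos: [535.9, 205.0, 296.1]
tool_rot: [3.142, -0.0, 0.267]
force: [0.0, 1.1, -1.3]
width: 20.4
gripper_force: 58.9
```

>>> arm_command --series '[0,0,0,0.2,0,0,0,0,0.4,0,0,0,0,0.5,0,0,0,0,0.5,0,0,0,0,0.5,0]'

```text
clock: 8.27
eef_pos: [535.9, 205.0, 291.3]
tool_rot: [3.142, 0.0, 0.267]
force: [-0.4, 0.1, -2.1]
width: 20.8
gripper_force: 58.9
```

Run:
```python
from h import *
to(536.4,205,287)
p,d=viewer.get_image("side");q,e=viewer.get_image("top")
a=cv2.resize(p[120:210,205:295],(400,400),interpolation=3);b=cv2.resize(q[200:250,210:260],(400,400),interpolation=3)
cv2.imwrite("pics/s4.png",np.hstack([a,b])[:,:,::-1])
```

```text
t 8.2667 pos [535.9 205.  291.3] rot [3.1416 0.     0.2668] F [-0.4  0.1 -2.1] w 20.8 58.86419892311096
tool cm [0.04 0.02 0.43] fine [0.04 0.02 0.43] q [-0.37  0.46 -0.07  1.66  0.04  1.03 -1.75]
```

View pics/s4.png

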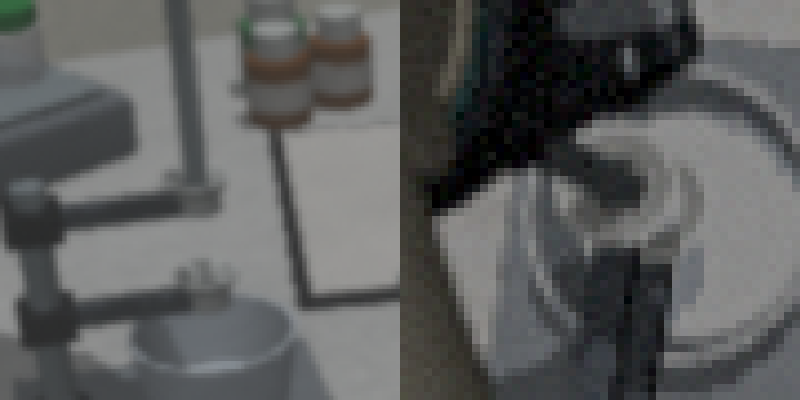

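The rod is in the upper funnel, at crop (193,185) in the side view and (625,185) in the top view, with no contact force. I'll keep lowering slowly.

>>> arm_command --series '[0,0,0,0.2,0,0,0,0,0.4,0,0,0,0,0.6,0,0,0,0,0.6,0,0,0,0,0.6,0]'

```text
clock: 8.78
eef_pos: [535.8, 205.0, 285.1]
tool_rot: [3.142, 0.0, 0.267]
force: [-0.5, 0.0, -1.1]
width: 20.3
gripper_force: 58.9
```

>>> arm_command --series '[0,0,0,0.3,0,0,0,0,0.6,0,0,0,0,0.9,0,0,0,0,1.2,0,0,0,0,1.2,0]'

```text
clock: 9.2
eef_pos: [535.5, 204.9, 272.5]
tool_rot: [3.141, 0.001, 0.267]
force: [0.5, 0.5, -0.9]
width: 20.4
gripper_force: 58.9
```

>>> arm_command --series '[0,0,0,0.4,0,0,0,0,0.8,0,0,0,0,1.2,0,0,0,0,1.6,0,0,0,0,1.6,0]'

```text
clock: 9.62
eef_pos: [535.4, 204.8, 256.2]
tool_rot: [3.141, 0.002, 0.267]
force: [-0.5, 0.6, -2.5]
width: 20.6
gripper_force: 58.9
```

>>> arm_command --series '[0,0,0,0.3,0,0,0,0,0.6,0,0,0,0,0.9,0,0,0,0,1.2,0,0,0,0,1.2,0]'

```text
clock: 10.03
eef_pos: [535.5, 204.8, 244.6]
tool_rot: [3.141, 0.001, 0.267]
force: [0.3, -0.1, -1.6]
width: 20.6
gripper_force: 58.9
```

>>> arm_command --series '[0,0,0,0.2,0,0,0,0,0.4,0,0,0,0,0.6,0,0,0,0,0.8,0,0,0,0,0.8,0]'

```text
clock: 10.45
eef_pos: [535.7, 204.9, 236.9]
tool_rot: [3.141, 0.001, 0.267]
force: [0.4, -0.4, -1.2]
width: 20.7
gripper_force: 58.9
```

>>> arm_command --series '[0,0,0,0.2,0,0,0,0,0.4,0,0,0,0,0.6,0,0,0,0,0.8,0,0,0,0,0.8,0]'

```text
clock: 10.87
eef_pos: [535.7, 204.9, 228.8]
tool_rot: [3.141, 0.001, 0.267]
force: [-1.0, -0.2, -2.2]
width: 20.6
gripper_force: 58.9
```

Still no contact, and the tip is at about 73 mm, inside the lower bore. It has 3.8 cm left to go.

>>> arm_command --series '[0,0,0,0.4,0,0,0,0,0.8,0,0,0,0,1.2,0,0,0,0,1.6,0,0,0,0,1.8,0]'

```text
clock: 11.28
eef_pos: [535.6, 204.9, 210.5]
tool_rot: [3.141, 0.001, 0.267]
force: [-0.4, 0.1, -1.8]
width: 20.5
gripper_force: 58.9
```

>>> arm_command --series '[0,0,0,0.4,0,0,0,0,0.8,0,0,0,0,1.2,0,0,0,0,1.6,0,0,0,0,1.8,0]'

```text
clock: 11.7
eef_pos: [535.7, 204.9, 192.6]
tool_rot: [3.141, 0.001, 0.267]
force: [0.4, -0.6, -1.5]
width: 20.8
gripper_force: 58.9
```

>>> arm_command --series '[0,0,0,0,0,0,0,0,0,0,0,0,0,0,0,0,0,0,0,0,0,0,0,0,0]'

```text
clock: 12.12
eef_pos: [536.1, 205.1, 193.6]
tool_rot: [-3.142, -0.0, 0.267]
force: [0.0, -0.5, -0.6]
width: 21.0
gripper_force: 58.9
```

Run:
```python
from h import *
to(536.4,205,191)
p,d=viewer.get_image("side")
P=cloud("side",d);g=p.max(2)<60
m=g&(abs(P[...,0]-536)<16)&(abs(P[...,1]-200)<16)&(P[...,2]>165)
v,u=np.nonzero(m);print("proj grip bottom@185",proj("side",[536,205,185]),"tip@35",proj("side",[536,205,35]))
a=cv2.resize(p[70:210,195:335],(500,500),interpolation=3)
cv2.imwrite("pics/s5.png",a[:,:,::-1])
```

```text
t 12.1167 pos [536.1 205.1 193.6] rot [-3.1416e+00 -5.0000e-04  2.6670e-01] F [ 0.  -0.5 -0.6] w 21.0 58.864803314208984
tool cm [0.03 0.01 0.26] fine [0.03 0.01 0.26] q [-0.37  0.56 -0.07  1.78  0.05  0.8  -1.77]
proj grip bottom@185 [246.71705785 143.34503455] tip@35 [252.92774442 201.35235945]
```

View pics/s5.png

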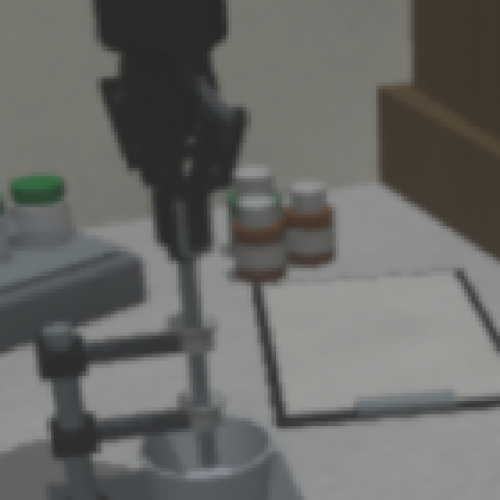

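The rod passes through both guides, at crop (195,335) and (203,410), and into the dish. Its tip is at about 37.5 mm, so I'll lower it 2.5 mm more and let it settle.

>>> arm_command --series '[0,0,0,0.1,0,0,0,0,0.2,0,0,0,0,0.25,0,0,0,0,0.25,0,0,0,0,0.25,0]'

```text
clock: 12.58
eef_pos: [535.9, 205.0, 190.7]
tool_rot: [3.142, 0.0, 0.267]
force: [-0.6, -0.1, -2.0]
width: 20.4
gripper_force: 58.9
```

>>> arm_command --series '[0,0,0,0,0,0,0,0,0,0,0,0,0,0,0,0,0,0,0,0,0,0,0,0,0]'

```text
clock: 13.0
eef_pos: [536.0, 205.0, 190.8]
tool_rot: [3.142, -0.0, 0.267]
force: [-0.3, 0.6, -2.2]
width: 20.6
gripper_force: 58.9
```

Run:
```python
from h import *
from cell import workorder
to(536.4,205,191)
print(workorder.finish_job())
```

```text
t 13.0 pos [536.  205.  190.8] rot [ 3.1416e+00 -1.0000e-04  2.6680e-01] F [-0.3  0.6 -2.2] w 20.6 58.864595890045166
tool cm [ 0.04  0.01 -0.02] fine [ 0.04  0.01 -0.02] q [-0.37  0.57 -0.07  1.78  0.05  0.8  -1.77]
the job is handed in; nothing more can be done
None
```

The job is handed in at 13.0 s (no verdict returned): the stirring rod is still gripped and upright through both guides, with its tip about 35 mm above the table (estimated from the arm's height), half way down the dish.

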